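# Hook the sample tray forward from the low rack

## Task

Take the pull hook from its rest, hook its blade over the front wall of the tray that holds the steel vessel, and draw that tray straight forward until its front rim stands about 4 cm out past the front edge of the rack's board, so that it can be taken out by hand later. Move it with the hook only, never with the gripper, keep the vessel standing in its tray, and leave the other tray and the things on the bench as they are. Then lay the hook back in the two forks of its rest as it was, and let go.

Things in the scene. Friction and masses are not known exactly. Their poses are not given: they have to be found in the camera images.
- rack: Fixed low rack: grey board 220 (x) x 440 (y) mm, top 15 mm above the bench, under a roof of steel wires, underside 135, top 147 mm above the bench; 12 mm corner posts; front and back open. Origin: centre of underside; x points into the rack, away from the robot. Two trays stand side by side on it, either way round, rims 35 to 65 mm back from the front edge.
- rack_edge (a point): Middle of the front edge of the rack's board, on its top face (rack frame: x = -110, z = 15 mm). Axes as the rack's.
- vessel_tray: Tray to pull: open white plastic, 120 (x) x 130 (y) x 55 mm high, walls 4 mm, flange 6 mm wide all round the rim; holds the steel vessel. Tray and vessel 0.4 to 0.8 kg, sliding with dry friction. Origin: centre of underside; x points into the rack. Front wall's inner face x = -56, rim z = 55, inner floor z = 4 mm; 38 mm or more free between front wall and vessel.
- vessel_tray_front (a point): Middle of the front flange of that tray: its foremost point, on top of the rim (tray frame: x = -66, z = 55 mm).
- vessel: Upright steel pressure vessel, 52 mm across and 74 mm high, standing loose in the tray to be pulled, towards its back. Origin: centre of its underside; z up.
- jar_tray: The other tray, of the same shape, to be left alone. Origin: centre of its underside.
- jar: Squat amber jar with a black lid, 62 mm across and 55 mm high, standing loose in the other tray. Origin: centre of its underside.
- hook: Loose pull hook, 0.2 kg: black handle 100 (x) x 26 (y) x 22 mm; from its front a steel shaft 14 wide, 8 thick, along +x, level with the handle's middle, to a blade turned down: 36 wide, 6 thick, from 4 above to 32 mm below the shaft's centre line, pulling face (towards the handle) at x = 140 mm. Origin: handle centre, to be gripped across y; z up, starts level in its rest.
- hook_blade (a point): Middle of the lower edge of the hook's blade (hook frame: x = 143, z = -32 mm).
- rest: Fixed aluminium rest: base plate 180 x 80 x 10 mm, two upright forks 12 mm thick, 56 wide, open upward. Rear fork (x = -46 mm): slot 36 wide, floor 54 mm above the bench, carries the handle. Front fork (x = 92): slot 28 wide, floor at 61, carries the shaft. Prongs 12 mm high. Origin: on the bench under the handle's centre; axes as of the hook lying in it.
- rest_handle (a point): Where the hook's origin is when it lies in the rest (65 mm over the bench).
- rest_blade (a point): Where point hook_blade is when the hook lies in the rest.
- bucket: Steel bucket, 100 mm across and 110 mm high, standing on the bench to the left. Origin: centre of its underside.
- flask: Amber bottle, 64 mm across and 150 mm high, standing on the bench at the far right. Origin: centre of its underside.
Mind the look-alikes: they are no part of the job. Of the things like the rest, leave any that is purple or yellow; of the rest the larger one is meant.

How it is judged:
By the outcome, as a careful person would: the job done as asked, in the order asked, and still so for the second after the job is handed in, with the robot touching nothing.
It also fails if it takes over 54 s, if anything falls off the work surface, if the arm or the gripper's body presses on something with over 40 N, if the wrist force passes 120 N, or if a joint passes its speed limit or range.

## Robot

A 7-joint arm with a two-finger parallel gripper is mounted at the origin on the work surface. World frame = base frame: x ahead of the robot, y to its left, z up, the work surface at z = 0. Lengths are in m, angles in rad, forces in N, time in s.
With the tool pointing down it reaches from about 0.4 to 0.85 m from the base axis. Payload 4.5 kg.
Tool frame: the origin (TCP) lies on the centre line of the jaws, within the pads' length; the fingertips stand 11 mm ahead of it and the grasp point (between the pads) lies 8 mm behind it; z points along the fingers, y is the line along which they close (so a half turn about z gives the same grasp; the last joint's range is limited). The gripper opens to 88 mm and grips with 3 to 60 N. Pads are 18 mm wide; open, the fingers measure 123 mm over their backs; the gripper's body (75 mm by 187 mm) begins 45 mm behind the grasp point.
Start: joints at [0.034, 0.689, -0.195, 1.565, 0.157, 0.902, -0.215], TCP at [0.625, 0, 0.25] pointing down, gripper open.
Joint ranges: [-3.01, 3.01], [-0.46, 2.08], [-1.47, 1.51], [0.13, 2.56], [-1, 4.14], [0.04, 2.09], [-2.66, 2.66]. Speed limits (rad/s): [2.57, 2.57, 3.14, 3.14, 3.14, 3.14, 3.14].

## Interface

Orientations are given as a unit quaternion [x, y, z, w].
In Python, from plant import * gives the robot as it stands. The module is installed in compiled form; this text tells all that it offers.
- The arm moves only by the tool send_rows, never from a script. Its argument "motion" is a list of rows, each an object of numbers: "x", "y", "z": the shift along the tool's x, y, z in cm; "rx", "ry", "rz": the turn, a rotation vector about the tool's x, y, z in rad; "jaw": the finger opening in cm, from 0 to 8.81. In form: [{"x": .., "y": .., "z": .., "rx": .., "ry": .., "rz": .., "jaw": ..}, ...]. A call has exactly 5 rows; each row shifts and turns the commanded pose from where the row before left it, along the tool's axes as they then stand; what a row does not reach is not made up. A row lasts 1/10 s, in which the tool goes at most 50 mm and 8.59 degrees, less where a joint would pass 70% of its speed; a pose out of reach is approached as far as the arm can. A call is refused whole if a number of a shift passes 5 or a number of a turn 0.15, either way. A call with a gripper value outside its range is refused whole. The fingers move at their own pace and stop on an object; "grip_force" is the grip in N (left out, the last holds). Time passes only in rows, so rows that do not move let the fingers close, or fill a call up. It gives the time, the measured TCP pose, the force, the opening and the grip force at its end, in the units of the state.
- get_state(): the state, without advancing time (a new reading comes with each control period).
- snapshot(name): name is "scene" or "side" or "wrist"; returns a dict with "img" (400x640x3 uint8, red, green, blue), "vertical_fov" (degrees; the focal length in pixels is half the picture's height over the tangent of half this angle, whatever the lens; pixels are square), "cx", "cy" (the principal point, pixels), "extrinsics" (4x4, takes a point from camera to world coordinates). Camera axes: x right, y up, looking along -z (the intrinsics and any distortion apply to the point x, -y, -z); pixel columns grow to the right and rows downward; lengths in m; the calibration is good to about 2 mm. A picture is of the moment at which its call begins. There is no depth.
- finish_job(): hands the job in; it is judged then, once.
The state is a dict: "clock": time; "q": joint angles; "qd": joint speeds; "joint_torque": joint torques, N m; "tool_pos": TCP position; "eef_rot": TCP orientation; "contact_force": force on the tool from outside, world axes, zero at the start; "moment": the same for the moment, N m; "opening": opening from 0.0 (shut) to 1.0 (fully open); "finger_force": force on a finger pad.
Only numpy, scipy, OpenCV 4.12 (cv2) and the standard library are available. Lean on these libraries where they do the work, as an engineer would, in place of code of your own. Each camera call takes 0.05 s, during which the arm holds its last target. There are 200 camera calls.

## Working session

There is one attempt and no reset: what is moved stays moved. The work goes in short steps, Python scripts to look and compute and a tool call to move; the robot and the scene stay as the last step left them, time stands still between calls to the robot, and variables do not carry over. Pictures are saved under pics/ and viewed, at most 10 in all, crops included, and the job is handed in when it is done.

Besides the shell and the picture viewer there is one more tool, called after "Emit:" as name([rows], argument=value, ...), one row to a line, values as JSON. send_rows: Moves the arm, as the interface text tells. Its arguments: {"type":"object","properties":{"motion":{"type":"array"},"grip_force":{"type":"number"}},"required":["motion"]}

```bash
mkdir -p pics
python3 - <<'E'
from plant import *
import cv2,numpy as np,pickle
D={}
for n in ["scene","side","wrist"]:
    s=snapshot(n); D[n]=s; cv2.imwrite(f"pics/{n}0.png",s["img"][:,:,::-1])
    print(n,{k:(np.round(v,4).tolist() if k=="extrinsics" else v) for k,v in s.items() if k!="img"})
pickle.dump(D,open("d0.pkl","wb")); print(get_state())
E
```

```text
scene {'vertical_fov': 49.764376136286174, 'cx': 323.84871634135396, 'cy': 193.50821798644984, 'extrinsics': [[0.8436, -0.3592, 0.3991, 0.9252], [0.5369, 0.5641, -0.6273, -0.7004], [0.0002, 0.7435, 0.6687, 0.8147], [0.0, 0.0, 0.0, 1.0]]}
side {'vertical_fov': 46.73874659811788, 'cx': 318.2471753450611, 'cy': 204.23517566039902, 'extrinsics': [[0.7121, 0.4951, -0.4978, -0.1926], [-0.7019, 0.5206, -0.4861, -0.7029], [0.0185, 0.6956, 0.7182, 1.0492], [0.0, 0.0, 0.0, 1.0]]}
wrist {'vertical_fov': 58.636529031434115, 'cx': 314.7260947704961, 'cy': 189.9998709573615, 'extrinsics': [[1.0, -0.0004, 0.0018, 0.6239], [-0.0002, 0.956, 0.2934, 0.0758], [-0.0018, -0.2934, 0.956, 0.384], [0.0, 0.0, 0.0, 1.0]]}
{'clock': 0.15, 'q': array([ 0.03374845,  0.68976997, -0.19451056,  1.56606211,  0.15728643,
        0.90250697, -0.21506983]), 'qd': array([ 0.00044073, -0.0017579 , -0.00111297, -0.00416185, -0.00039373,
       -0.0010163 ,  0.00015451]), 'joint_torque': array([-1.46674727e-03, -5.27863634e+01, -1.26819178e+00, -1.53587687e+01,
       -5.24473807e-02,  3.92338901e-03,  1.12435155e-04]), 'tool_pos': array([ 6.24552287e-01, -8.05461888e-06,  2.49118626e-01]), 'eef_rot': array([ 7.07064056e-01,  7.07149177e-01, -5.15536755e-04, -4.43365731e-04]), 'contact_force': array([ 0.18134341, -0.33159165, -0.88974181]), 'moment': array([ 0.03781464,  0.0078798 , -0.0167592 ]), 'finger_force': 0.0, 'opening': 1.000031431949629}
```

View pics/scene0.png

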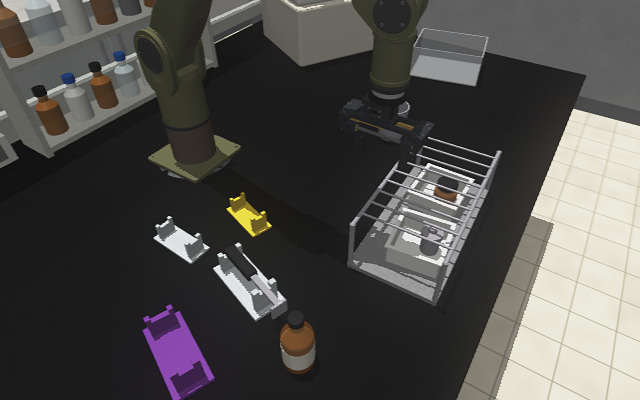

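View pics/side0.png

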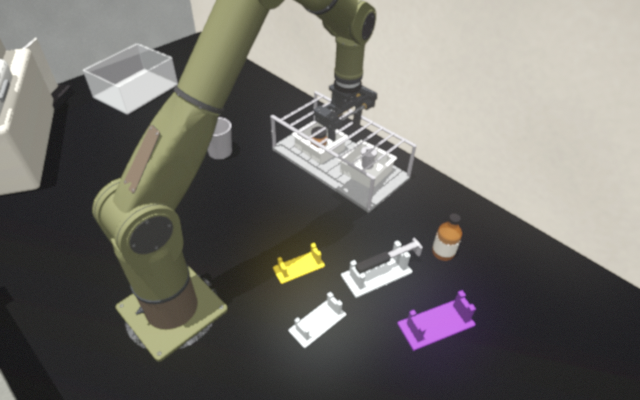

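The scene picture shows the hook in the larger white rest at about (250,280). The vessel is in the near, right-hand tray at (430,240), and the jar tray is at (440,190). In the side picture the hook runs from (365,268) to (420,245), and the vessel is at (370,158).

Run:
```python
import cv2,numpy as np,pickle
D=pickle.load(open("d0.pkl","rb"))
def crop(n,x,y,w,h):
    c=D[n]["img"][y:y+h,x:x+w,::-1]; c=cv2.resize(c,(400,300),interpolation=cv2.INTER_CUBIC)
    return c
a=np.vstack([np.hstack([crop("scene",200,230,120,90),crop("scene",340,135,240,180)]),np.hstack([crop("side",330,215,120,90),crop("side",260,85,180,135)])])
cv2.imwrite("pics/c0.png",a)
```

```text
(no output)
```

View pics/c0.png

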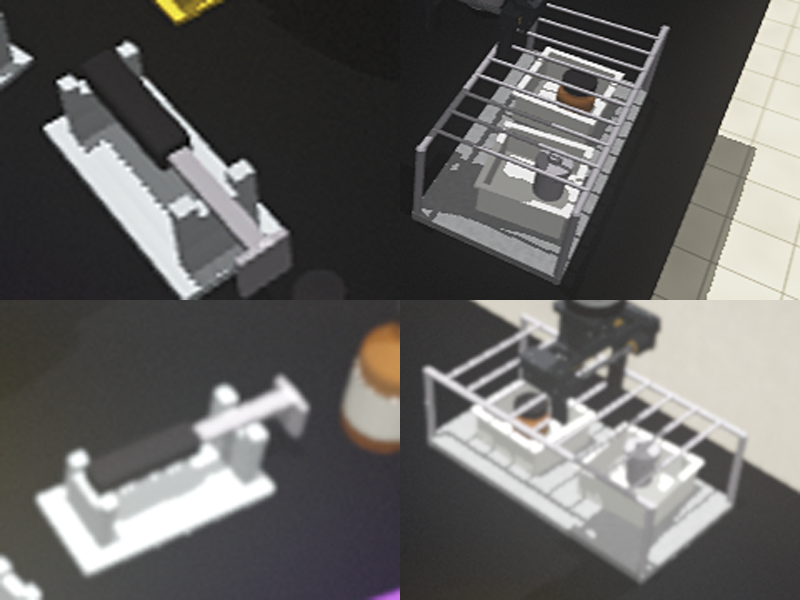

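The crops give the corner pixels I need. The hook blade top in the scene view is at about (280,302) and the rack's front right corner is at (349,264) in scene and (369,211) in side. The vessel tray's front-right rim corner is at (385,249) in scene and (375,182) in side.

```bash
cat > h.py <<'E'
import numpy as np
def ray(s,p):
    f=200/np.tan(np.radians(s["vertical_fov"]/2)); E=np.array(s["extrinsics"])
    d=E[:3,:3]@np.array([(p[0]-s["cx"])/f,-(p[1]-s["cy"])/f,-1.]); return E[:3,3],d/np.linalg.norm(d)
def plane(s,p,z):
    o,d=ray(s,p); return o+d*(z-o[2])/d[2]
def tri(s1,p1,s2,p2):
    a,b=ray(s1,p1),ray(s2,p2)
    A=sum(np.eye(3)-np.outer(d,d) for o,d in (a,b)); B=sum((np.eye(3)-np.outer(d,d))@o for o,d in (a,b))
    x=np.linalg.solve(A,B); return x,np.linalg.norm(np.cross(a[1],x-a[0]))
def proj(s,P):
    f=200/np.tan(np.radians(s["vertical_fov"]/2)); E=np.array(s["extrinsics"])
    c=E[:3,:3].T@(np.array(P)-E[:3,3]); return s["cx"]+f*c[0]/-c[2], s["cy"]-f*c[1]/-c[2]
E
python3 - <<'E'
import pickle;from h import *
np.set_printoptions(precision=4,suppress=True)
D=pickle.load(open("d0.pkl","rb"));S,T=D["scene"],D["side"]
L=lambda x,y:(200+x/3.333,230+y/3.333)
R=lambda x,y:(340+(x-400)/1.6667,135+y/1.6667)
l=lambda x,y:(330+x/3.333,215+(y-300)/3.333)
r=lambda x,y:(260+(x-400)/2.222,85+(y-300)/2.222)
for n,a,b,z in [("front right",R(415,215),r(643,580),.0),("back right",R(558,280),r(735,500),.0),("post top FR",R(420,145),r(650,512),.147),("post top FL",None,r(428,370),.147),
 ("board FL",None,r(432,443),0.),("post top BR",R(572,208),r(741,432),.147),
 ("tray FR",R(475,190),r(655,515),.07),("tray FL",R(503,125),r(580,458),.07),("tray BR",R(580,215),r(703,460),.07),
 ("handle back top",L(95,58),l(93,470),.076),("handle front",L(175,148),l(197,438),.076),("blade top",L(266,241),l(292,387),.069),
 ("rest base corner RearR",L(45,122),l(90,572),0.01),("rest rear left",None,l(40,497),.01),("rest frontR",L(188,297),l(273,488),.01)]:
    print(n,*( [plane(S,a,z)] if a else []),plane(T,b,z),*(tri(S,a,T,b) if a else []))
E
```

```text
front right [ 0.6251 -0.1164  0.    ] [ 0.6296 -0.1236  0.    ] [ 0.6272 -0.1233  0.005 ] 0.0027365422892716225
back right [ 0.839  -0.1091  0.    ] [ 0.8579 -0.1103  0.    ] [ 0.8408 -0.1205  0.0167] 0.0006133364156976464
post top FR [ 0.6273 -0.1189  0.147 ] [ 0.6122 -0.1317  0.147 ] [ 0.6242 -0.1191  0.1381] 0.006026715774949107
post top FL [0.6072 0.3003 0.147 ]
board FL [0.6123 0.3082 0.    ]
post top BR [ 0.8311 -0.1126  0.147 ] [ 0.8307 -0.1119  0.147 ] [ 0.8311 -0.1118  0.1465] 0.0002092719143813791
tray FR [ 0.698  -0.0857  0.07  ] [ 0.6813 -0.0918  0.07  ] [ 0.6945 -0.0801  0.0578] 0.0035000435287917825
tray FL [0.6765 0.0505 0.07  ] [0.6945 0.0649 0.07  ] [0.6796 0.0482 0.0812] 0.006384246609325744
tray BR [ 0.8334 -0.0503  0.07  ] [ 0.8237 -0.0632  0.07  ] [ 0.8325 -0.0539  0.0658] 0.005527964004878071
handle back top [ 0.4008 -0.2755  0.076 ] [ 0.3998 -0.2742  0.076 ] [ 0.4001 -0.2744  0.0752] 0.0005012800614239532
handle front [ 0.4945 -0.3049  0.076 ] [ 0.483  -0.3105  0.076 ] [ 0.4901 -0.3038  0.0675] 0.003071587102381022
blade top [ 0.5816 -0.3258  0.069 ] [ 0.5859 -0.3285  0.069 ] [ 0.5834 -0.3287  0.0726] 0.0010343796776129967
rest base corner RearR [ 0.3643 -0.3011  0.01  ] [ 0.3645 -0.31    0.01  ] [ 0.3654 -0.3059  0.0106] 0.0040240373964313325
rest rear left [ 0.3883 -0.2333  0.01  ]
rest frontR [ 0.5377 -0.3558  0.01  ] [ 0.5339 -0.3606  0.01  ] [ 0.5366 -0.3572  0.0073] 0.002376785517109869
```

Emit:
send_rows([
  {"x": -2.9,"y": -1.75},
  {"x": -2.9,"y": -1.75},
  {"x": -2.9,"y": -1.75},
  {"x": -2.9,"y": -1.75},
  {"x": -2.9,"y": -1.75},
])

```text
schema error: expected keys x, y, z, rx, ry, rz, jaw
```

Emit:
send_rows([
  {"x": -2.9,"y": -1.75},
  {"x": -2.9,"y": -1.75},
  {"x": -2.9,"y": -1.75},
  {"x": -2.9,"y": -1.75},
  {"x": -2.9,"y": -1.75},
])

```text
schema error: expected keys x, y, z, rx, ry, rz, jaw
```

Emit:
send_rows([
  {"rz": -0.129},
  {"rz": -0.129},
  {"rz": -0.129},
  {"rz": -0.129},
  {"rz": -0.129},
])

```text
schema error: expected keys x, y, z, rx, ry, rz, jaw
```

Emit:
send_rows([
  {"rz": -0.129},
  {"rz": -0.129},
  {"rz": -0.129},
  {"rz": -0.129},
  {"rz": -0.129},
])

```text
schema error: expected keys x, y, z, rx, ry, rz, jaw
```

Run:
```python
from plant import *
import cv2,numpy as np,pickle
D={n:snapshot(n) for n in ["scene","side","wrist"]}
pickle.dump(D,open("d1.pkl","wb")); s=get_state(); print(s["clock"],s["tool_pos"],s["eef_rot"],s["contact_force"],D["wrist"]["extrinsics"])
w=D["wrist"]["img"][:,:,::-1]
def crop(n,x,y,w,h): return cv2.resize(D[n]["img"][y:y+h,x:x+w,::-1],(400,300),interpolation=cv2.INTER_CUBIC)
b=np.hstack([crop("scene",340,135,240,180),crop("side",260,85,180,135)])
cv2.imwrite("pics/c1.png",b);cv2.imwrite("pics/w1.png",w)
```

```text
0.3 [ 6.24816254e-01 -3.29656559e-05  2.49461549e-01] [ 7.07084150e-01  7.07129357e-01 -2.24736024e-04 -1.62579844e-04] [-0.60647769 -0.76438106  0.34173346] [[ 9.99999521e-01 -1.11698497e-04  9.72177516e-04  6.24057834e-01]
 [-1.78428921e-04  9.55997507e-01  2.93374734e-01  7.58439248e-02]
 [-9.62168799e-04 -2.93374767e-01  9.55997030e-01  3.84332554e-01]
 [ 0.00000000e+00  0.00000000e+00  0.00000000e+00  1.00000000e+00]]
```

View pics/w1.png

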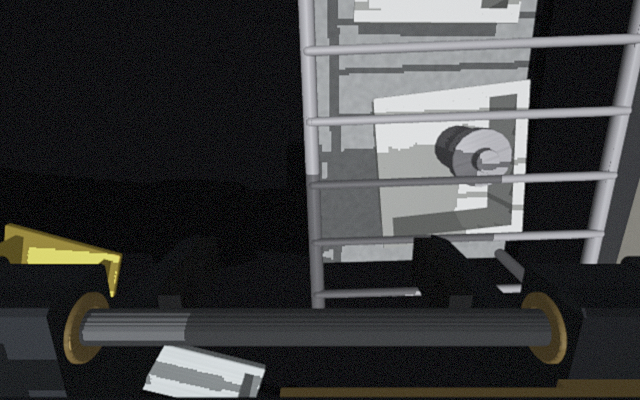

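View pics/c1.png

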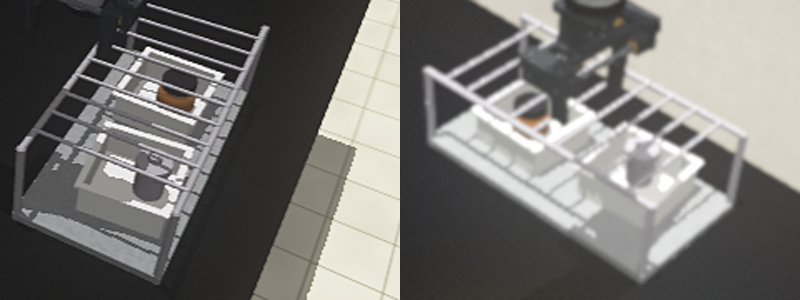

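The call was refused because every key must be given. The picture still helps: the vessel tray's front rim runs from (374,98) to (383,237), and the rack's front rail runs from (303,0) to (318,300).

Emit:
send_rows([
  {"x": -2.9,"y": -1.75,"z": 0,"rx": 0,"ry": 0,"rz": 0,"jaw": 8.8},
  {"x": -2.9,"y": -1.75,"z": 0,"rx": 0,"ry": 0,"rz": 0,"jaw": 8.8},
  {"x": -2.9,"y": -1.75,"z": 0,"rx": 0,"ry": 0,"rz": 0,"jaw": 8.8},
  {"x": -2.9,"y": -1.75,"z": 0,"rx": 0,"ry": 0,"rz": 0,"jaw": 8.8},
  {"x": -2.9,"y": -1.75,"z": 0,"rx": 0,"ry": 0,"rz": 0,"jaw": 8.8},
])

```text
clock: 0.8
tool_pos: [0.5367, -0.1461, 0.2498]
eef_rot: [0.707, 0.707, 0.0, 0.0]
contact_force: [1.1, -0.4, -0.0]
opening: 1.0
finger_force: 0.0
```

Emit:
send_rows([
  {"x": -2.9,"y": -1.75,"z": 0,"rx": 0,"ry": 0,"rz": 0,"jaw": 8.8},
  {"x": -2.9,"y": -1.75,"z": 0,"rx": 0,"ry": 0,"rz": 0,"jaw": 8.8},
  {"x": -2.9,"y": -1.75,"z": 0,"rx": 0,"ry": 0,"rz": 0,"jaw": 8.8},
  {"x": -2.9,"y": -1.75,"z": 0,"rx": 0,"ry": 0,"rz": 0,"jaw": 8.8},
  {"x": -2.9,"y": -1.75,"z": 0,"rx": 0,"ry": 0,"rz": 0,"jaw": 8.8},
])

```text
clock: 1.3
tool_pos: [0.4492, -0.2912, 0.2498]
eef_rot: [0.707, 0.707, 0.0, 0.0]
contact_force: [0.8, -0.8, -0.1]
opening: 0.997
finger_force: 0.0
```

Emit:
send_rows([
  {"x": 0,"y": 0,"z": 0,"rx": 0,"ry": 0,"rz": -0.129,"jaw": 8.8},
  {"x": 0,"y": 0,"z": 0,"rx": 0,"ry": 0,"rz": -0.129,"jaw": 8.8},
  {"x": 0,"y": 0,"z": 0,"rx": 0,"ry": 0,"rz": -0.129,"jaw": 8.8},
  {"x": 0,"y": 0,"z": 0,"rx": 0,"ry": 0,"rz": -0.129,"jaw": 8.8},
  {"x": 0,"y": 0,"z": 0,"rx": 0,"ry": 0,"rz": -0.129,"jaw": 8.8},
])

```text
clock: 1.8
tool_pos: [0.45, -0.2901, 0.2498]
eef_rot: [0.444, 0.896, -0.0, 0.0]
contact_force: [-0.2, -0.3, -0.3]
opening: 0.999
finger_force: 0.0
```

Emit:
send_rows([
  {"x": 0,"y": 0,"z": 0,"rx": 0,"ry": 0,"rz": -0.129,"jaw": 8.8},
  {"x": 0,"y": 0,"z": 0,"rx": 0,"ry": 0,"rz": -0.129,"jaw": 8.8},
  {"x": 0,"y": 0,"z": 0,"rx": 0,"ry": 0,"rz": -0.129,"jaw": 8.8},
  {"x": 0,"y": 0,"z": 0,"rx": 0,"ry": 0,"rz": -0.129,"jaw": 8.8},
  {"x": 0,"y": 0,"z": 0,"rx": 0,"ry": 0,"rz": -0.129,"jaw": 8.8},
])

```text
clock: 2.3
tool_pos: [0.45, -0.2901, 0.2498]
eef_rot: [0.137, 0.991, -0.0, 0.0]
contact_force: [1.0, 0.0, 0.1]
opening: 1.001
finger_force: 0.0
```

```bash
cat > look.py <<'E'
from plant import *
import cv2,pickle,sys
from h import *
np.set_printoptions(precision=4,suppress=True)
def st():
    from scipy.spatial.transform import Rotation as R
    s=get_state(); M=R.from_quat(s["eef_rot"]).as_matrix()
    print("t",round(s["clock"],2),"pos",s["tool_pos"],"toolx",M[:,0],"tooly",M[:,1],"F",s["contact_force"],"open",round(s["opening"],3),"ff",round(float(s["finger_force"]),1)); return s
def shots(k,names=("scene","side","wrist")):
    D={n:snapshot(n) for n in names}; pickle.dump(D,open(f"d{k}.pkl","wb"))
    for n in D: cv2.imwrite(f"pics/{n}{k}.png",D[n]["img"][:,:,::-1])
    return D
E
python3 - <<'E'
from look import *
d=pickle.load(open("d1.pkl","rb"))["wrist"]
for n,p,z in [("FL",(374,98),.07),("FR",(383,237),.07),("BL",(529,80),.07),("BR",(521,232),.07),("rail",(303,0),.141),("rail",(318,300),.141),("ves",(483,155),.089)]: print(n,plane(d,p,z))
st(); D=shots(2)
E
```

```text
FL [0.6745 0.0617 0.07  ]
FR [ 0.6894 -0.0679  0.07  ]
BL [0.8044 0.0764 0.07  ]
BR [ 0.8212 -0.0627  0.07  ]
rail [0.6166 0.1232 0.141 ]
rail [ 0.6264 -0.0897  0.141 ]
ves [0.7654 0.016  0.089 ]
t 2.3 pos [ 0.45   -0.2901  0.2498] toolx [-0.9622  0.2723 -0.0001] tooly [ 0.2723  0.9622 -0.0002] F [1.0068 0.0423 0.0598] open 1.001 ff 0.0
```

View pics/wrist2.png

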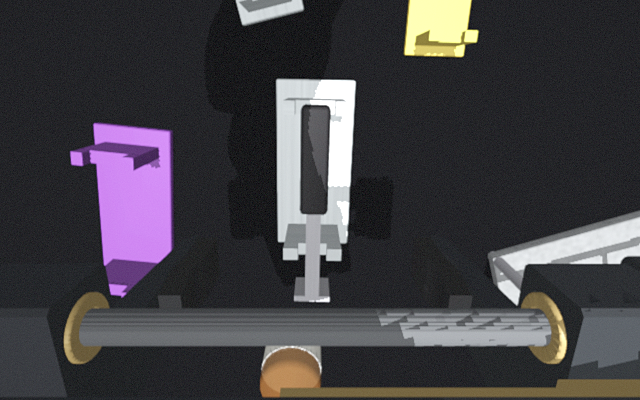

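The wrist picture shows the hook lying straight in the rest. The handle's top face spans (315,106) to (313,212), and the blade top is at about (312,297).

Run:
```python
from look import *
w=pickle.load(open("d2.pkl","rb"))["wrist"]
# handle mask: dark pixels enclosed by the bright rest is ambiguous at edges -> use row-wise width on rows inside plate
g=cv2.cvtColor(w["img"],cv2.COLOR_RGB2GRAY)
for r in (115,130,150,170,190,205):
    print(r,[int(v) for v in g[r,292:340:2]])
for n,p,z in [("back",(315.5,106),.076),("front",(313,212.5),.076),("blade",(312,299),.065)]: print(n,plane(w,p,z))
```

```text
115 [217, 212, 219, 222, 179, 41, 56, 57, 64, 78, 99, 96, 98, 94, 98, 92, 92, 93, 66, 121, 221, 214, 255, 255]
130 [214, 214, 219, 219, 167, 40, 56, 59, 94, 97, 95, 96, 94, 95, 92, 92, 91, 81, 47, 255, 255, 255, 255, 255]
150 [212, 215, 218, 219, 159, 43, 60, 58, 59, 56, 57, 87, 92, 90, 89, 87, 89, 78, 77, 255, 255, 255, 255, 255]
170 [209, 213, 216, 218, 150, 41, 59, 61, 54, 55, 53, 53, 56, 87, 85, 89, 89, 64, 171, 255, 255, 255, 255, 255]
190 [210, 213, 216, 220, 123, 50, 59, 54, 61, 48, 59, 55, 58, 45, 53, 54, 40, 53, 203, 213, 214, 210, 207, 207]
205 [208, 213, 214, 220, 108, 43, 57, 55, 55, 56, 53, 49, 53, 50, 52, 50, 44, 45, 208, 214, 211, 208, 205, 255]
back [ 0.396  -0.2741  0.076 ]
front [ 0.4876 -0.3029  0.076 ]
blade [ 0.583  -0.3317  0.065 ]
```

Emit:
send_rows([
  {"x": 0.6,"y": 0,"z": 3.5,"rx": 0,"ry": 0,"rz": 0.021,"jaw": 8.8},
  {"x": 0,"y": 0,"z": 3.5,"rx": 0,"ry": 0,"rz": 0,"jaw": 8.8},
  {"x": 0,"y": 0,"z": 3.5,"rx": 0,"ry": 0,"rz": 0,"jaw": 7},
  {"x": 0,"y": 0,"z": 3.5,"rx": 0,"ry": 0,"rz": 0,"jaw": 7},
  {"x": 0,"y": 0,"z": 2.5,"rx": 0,"ry": 0,"rz": 0,"jaw": 7},
])

```text
clock: 2.95
tool_pos: [0.4437, -0.2882, 0.0829]
eef_rot: [0.152, 0.988, 0.0, -0.001]
contact_force: [-0.3, -0.8, 0.3]
opening: 0.793
finger_force: 0.0
```

Emit:
send_rows([
  {"x": 0,"y": 0,"z": 1.8,"rx": 0,"ry": 0,"rz": 0,"jaw": 6},
  {"x": 0,"y": 0,"z": 1,"rx": 0,"ry": 0,"rz": 0,"jaw": 5},
  {"x": 0,"y": 0,"z": 0,"rx": 0,"ry": 0,"rz": 0,"jaw": 4},
  {"x": 0,"y": 0,"z": 0,"rx": 0,"ry": 0,"rz": 0,"jaw": 3},
  {"x": 0,"y": 0,"z": 0,"rx": 0,"ry": 0,"rz": 0,"jaw": 2.5},
], grip_force=20)

```text
clock: 3.45
tool_pos: [0.4449, -0.2887, 0.0577]
eef_rot: [0.151, 0.989, -0.0, 0.001]
contact_force: [0.2, -0.7, 0.2]
opening: 0.367
finger_force: 0.0
```

Emit:
send_rows([
  {"x": 0,"y": 0,"z": 0,"rx": 0,"ry": 0,"rz": 0,"jaw": 2},
  {"x": 0,"y": 0,"z": 0,"rx": 0,"ry": 0,"rz": 0,"jaw": 1.5},
  {"x": 0,"y": 0,"z": 0,"rx": 0,"ry": 0,"rz": 0,"jaw": 1},
  {"x": 0,"y": 0,"z": 0,"rx": 0,"ry": 0,"rz": 0,"jaw": 1},
  {"x": 0,"y": 0,"z": 0,"rx": 0,"ry": 0,"rz": 0,"jaw": 1},
], grip_force=50)

```text
clock: 3.95
tool_pos: [0.4448, -0.2887, 0.0576]
eef_rot: [0.151, 0.989, -0.0, 0.001]
contact_force: [-1.3, -0.3, 7.3]
opening: 0.288
finger_force: 50.0
```

```bash
python3 -c "
from look import *
st()"
```

```text
t 3.95 pos [ 0.4448 -0.2887  0.0576] toolx [-0.9547  0.2977 -0.0018] tooly [ 0.2977  0.9547 -0.0005] F [-1.2545 -0.2996  7.3263] open 0.288 ff 50.0
```

Emit:
send_rows([
  {"x": 0,"y": 0,"z": -1,"rx": 0,"ry": 0,"rz": 0,"jaw": 1},
  {"x": 0,"y": 0,"z": -1.5,"rx": 0,"ry": 0,"rz": 0,"jaw": 1},
  {"x": 0,"y": 0,"z": -2,"rx": 0,"ry": 0,"rz": 0,"jaw": 1},
  {"x": 0,"y": 0,"z": -2,"rx": 0,"ry": 0,"rz": 0,"jaw": 1},
  {"x": 0,"y": 0,"z": -1.5,"rx": 0,"ry": 0,"rz": 0,"jaw": 1},
])

```text
clock: 4.45
tool_pos: [0.444, -0.2883, 0.1382]
eef_rot: [0.15, 0.989, 0.0, 0.0]
contact_force: [0.3, -0.7, -1.8]
opening: 0.29
finger_force: 50.0
```

Emit:
send_rows([
  {"x": 0,"y": 0,"z": 0,"rx": 0,"ry": 0,"rz": -0.07,"jaw": 1},
  {"x": 0,"y": 0,"z": 0,"rx": 0,"ry": 0,"rz": -0.07,"jaw": 1},
  {"x": 0,"y": 0,"z": 0,"rx": 0,"ry": 0,"rz": -0.07,"jaw": 1},
  {"x": 0,"y": 0,"z": 0,"rx": 0,"ry": 0,"rz": -0.07,"jaw": 1},
  {"x": 0,"y": 0,"z": 0,"rx": 0,"ry": 0,"rz": -0.067,"jaw": 1},
])

```text
clock: 4.95
tool_pos: [0.4436, -0.2883, 0.137]
eef_rot: [-0.024, 1.0, 0.0, -0.0]
contact_force: [-0.5, -0.3, -1.8]
opening: 0.285
finger_force: 50.0
```

Emit:
send_rows([
  {"x": -0.22,"y": 1.5,"z": 0,"rx": 0,"ry": 0,"rz": 0,"jaw": 1},
  {"x": -0.22,"y": 2.5,"z": 0,"rx": 0,"ry": 0,"rz": 0,"jaw": 1},
  {"x": -0.22,"y": 3.5,"z": 0,"rx": 0,"ry": 0,"rz": 0,"jaw": 1},
  {"x": -0.22,"y": 3.5,"z": 0,"rx": 0,"ry": 0,"rz": 0,"jaw": 1},
  {"x": -0.22,"y": 3.5,"z": 0,"rx": 0,"ry": 0,"rz": 0,"jaw": 1},
])

```text
clock: 5.45
tool_pos: [0.4482, -0.1419, 0.1371]
eef_rot: [-0.022, 1.0, -0.0, -0.0]
contact_force: [-0.1, 0.9, -2.6]
opening: 0.287
finger_force: 50.0
```

Emit:
send_rows([
  {"x": -0.22,"y": 3.5,"z": 0,"rx": 0,"ry": 0,"rz": 0,"jaw": 1},
  {"x": -0.22,"y": 3.5,"z": 0,"rx": 0,"ry": 0,"rz": 0,"jaw": 1},
  {"x": -0.22,"y": 2.5,"z": 0,"rx": 0,"ry": 0,"rz": 0,"jaw": 1},
  {"x": -0.22,"y": 1.8,"z": 0,"rx": 0,"ry": 0,"rz": 0,"jaw": 1},
  {"x": -0.22,"y": 1,"z": 0,"rx": 0,"ry": 0,"rz": 0,"jaw": 1},
])

```text
clock: 5.95
tool_pos: [0.454, -0.0177, 0.1372]
eef_rot: [-0.024, 1.0, 0.0, 0.0]
contact_force: [0.2, 0.0, -1.7]
opening: 0.293
finger_force: 50.0
```

Run:
```python
from look import *
st(); D=shots(3)
def crop(n,x,y,w,h,W,H): return cv2.resize(D[n]["img"][y:y+h,x:x+w,::-1],(W,H),interpolation=cv2.INTER_CUBIC)
a=np.vstack([np.hstack([crop("scene",280,130,240,180,400,300),crop("side",240,80,200,150,400,300)]),np.hstack([crop("wrist",0,0,640,400,480,300),np.zeros((300,320,3),np.uint8)])])
cv2.imwrite("pics/c3.png",a)
```

```text
t 5.95 pos [ 0.454  -0.0177  0.1372] toolx [-0.9988 -0.048  -0.0003] tooly [-0.048   0.9988  0.0006] F [ 0.224   0.0092 -1.7047] open 0.293 ff 50.0
```

View pics/c3.png

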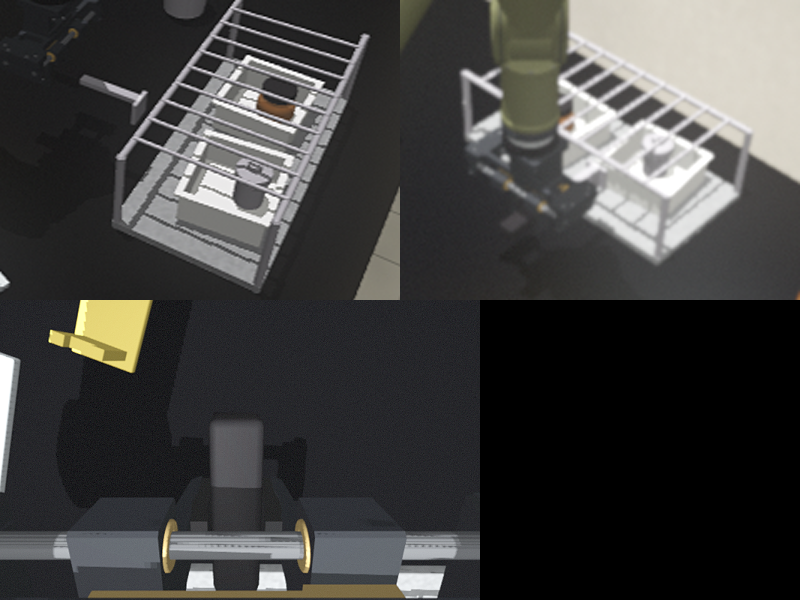

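Run:
```python
from look import *
D=pickle.load(open("d3.pkl","rb"))
def fr(c,yaw,pts):
    c_,s_=np.cos(np.radians(yaw)),np.sin(np.radians(yaw)); return [np.array([c[0]+c_*x-s_*y,c[1]+s_*x+c_*y,z]) for x,y,z in pts]
tray=fr((.748,-.0005),6.6,[(-.066,-.071,.07),(-.066,.071,.07),(.066,.071,.07),(.066,-.071,.07)])
rack=fr((.622,0),2.6,[(0,-.13,.015),(0,.13,.015)])
bl=fr((.454,-.0177),2.75,[(.140,-.018,.1492),(.140,.018,.1492),(.146,.018,.1492),(.146,-.018,.1492),(.146,-.018,.1132),(.14,-.018,.1132)])
out=[]
for n,x,y,w,h in [("scene",300,130,200,150*2//2),("side",280,90,200,150)]:
    k=4 if 0 else 4
    im=cv2.resize(D[n]["img"][y:y+h,x:x+w,::-1],None,fx=k,fy=k,interpolation=cv2.INTER_CUBIC)
    for P,c in [(tray,(0,0,255)),(rack,(0,255,0)),(bl,(255,0,255))]:
        q=np.array([[(proj(D[n],p)[0]-x+.5)*k,(proj(D[n],p)[1]-y+.5)*k] for p in P]).round().astype(int)
        cv2.polylines(im,[q],P is not rack,c,1)
    out.append(im)
a=np.vstack([out[0][:,:],])
cv2.imwrite("pics/o3.png",out[0]);cv2.imwrite("pics/o3s.png",out[1])
```

```text
(no output)
```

View pics/o3.png

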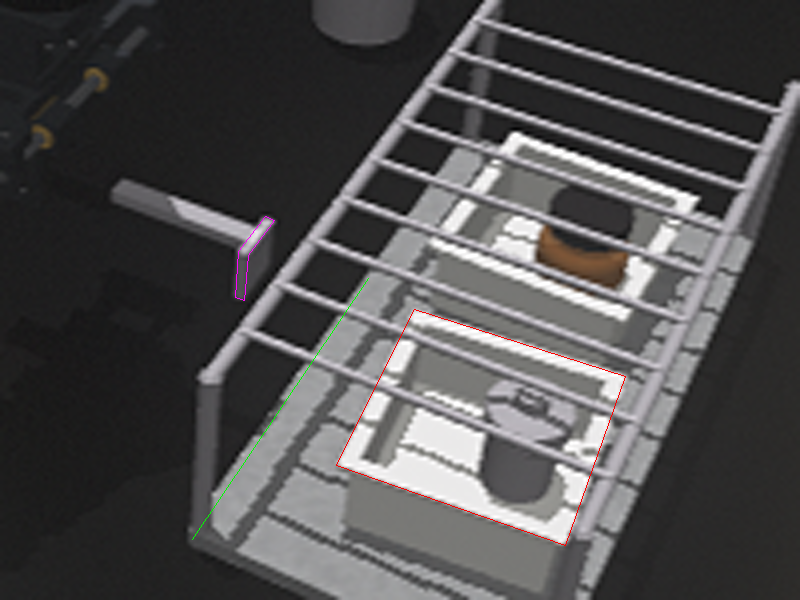

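The overlay matches well: the hook's predicted outline lies on the blade and the tray outline lies on the rim, both within about 1–2 mm. I'll move in over the wall.

Emit:
send_rows([
  {"x": 0,"y": 0.25,"z": 0.9,"rx": 0,"ry": 0,"rz": 0,"jaw": 1},
  {"x": 0,"y": 0,"z": 0.9,"rx": 0,"ry": 0,"rz": 0,"jaw": 1},
  {"x": 0,"y": 0,"z": 0.9,"rx": 0,"ry": 0,"rz": 0,"jaw": 1},
  {"x": -1,"y": 0,"z": 0,"rx": 0,"ry": 0,"rz": 0,"jaw": 1},
  {"x": -1.5,"y": 0,"z": 0,"rx": 0,"ry": 0,"rz": 0,"jaw": 1},
])

```text
clock: 6.6
tool_pos: [0.4787, -0.0163, 0.1091]
eef_rot: [-0.023, 1.0, -0.0, -0.001]
contact_force: [0.2, -0.9, -1.5]
opening: 0.29
finger_force: 50.0
```

Emit:
send_rows([
  {"x": -2,"y": 0,"z": 0,"rx": 0,"ry": 0,"rz": 0,"jaw": 1},
  {"x": -2,"y": 0,"z": 0,"rx": 0,"ry": 0,"rz": 0,"jaw": 1},
  {"x": -2,"y": 0,"z": 0,"rx": 0,"ry": 0,"rz": 0,"jaw": 1},
  {"x": -1.7,"y": 0,"z": 0,"rx": 0,"ry": 0,"rz": 0,"jaw": 1},
  {"x": -1,"y": 0,"z": 0,"rx": 0,"ry": 0,"rz": 0,"jaw": 1},
])

```text
clock: 7.1
tool_pos: [0.568, -0.0123, 0.1096]
eef_rot: [-0.022, 1.0, 0.0, 0.001]
contact_force: [-0.1, -1.1, -1.7]
opening: 0.288
finger_force: 50.0
```

Emit:
send_rows([
  {"x": 0,"y": 0,"z": 0,"rx": 0,"ry": 0,"rz": 0,"jaw": 1},
  {"x": 0,"y": 0,"z": 1,"rx": 0,"ry": 0,"rz": 0,"jaw": 1},
  {"x": 0,"y": 0,"z": 1,"rx": 0,"ry": 0,"rz": 0,"jaw": 1},
  {"x": 0,"y": 0,"z": 0.9,"rx": 0,"ry": 0,"rz": 0,"jaw": 1},
  {"x": 0,"y": 0,"z": 0.9,"rx": 0,"ry": 0,"rz": 0,"jaw": 1},
])

```text
clock: 7.6
tool_pos: [0.5651, -0.0121, 0.0706]
eef_rot: [-0.023, 1.0, -0.0, -0.001]
contact_force: [0.5, -0.5, -2.4]
opening: 0.288
finger_force: 50.0
```

Run:
```python
from look import *
st(); D=shots(4,("scene","side"))
s=D["scene"]; print("far corner",plane(s,(417.5,167.5),.015), "near",plane(s,(348.2,265),.0))
x,y=300,130
a=cv2.resize(s["img"][y:y+150,x:x+200,::-1],(800,600),interpolation=cv2.INTER_CUBIC); cv2.imwrite("pics/o4.png",a)
```

```text
t 7.6 pos [ 0.5651 -0.0121  0.0706] toolx [-0.999  -0.0456  0.0014] tooly [-0.0456  0.999  -0.0002] F [ 0.4955 -0.4849 -2.39  ] open 0.288 ff 50.0
far corner [0.6208 0.2969 0.015 ] near [ 0.625 -0.12   0.   ]
```

View pics/o4.png

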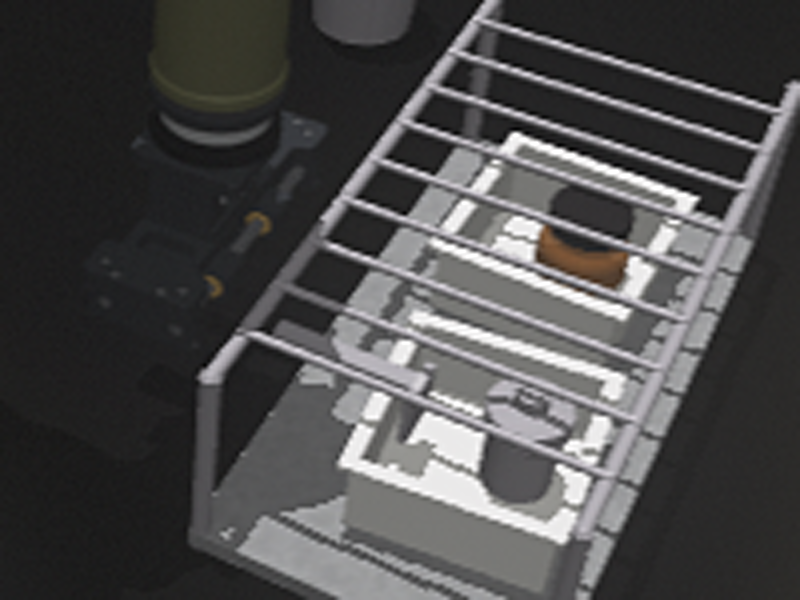

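The picture shows the blade down inside the tray, right behind its front wall at about (405,415), and clear of the vessel at (525,440). Next I'll pull gently.

Emit:
send_rows([
  {"x": 0.3,"y": 0,"z": 0,"rx": 0,"ry": 0,"rz": 0,"jaw": 1},
  {"x": 0.3,"y": 0,"z": 0,"rx": 0,"ry": 0,"rz": 0,"jaw": 1},
  {"x": 0.3,"y": 0,"z": 0,"rx": 0,"ry": 0,"rz": 0,"jaw": 1},
  {"x": 0.2,"y": 0,"z": 0,"rx": 0,"ry": 0,"rz": 0,"jaw": 1},
  {"x": 0.2,"y": 0,"z": 0,"rx": 0,"ry": 0,"rz": 0,"jaw": 1},
])

```text
clock: 8.2
tool_pos: [0.5541, -0.0124, 0.0723]
eef_rot: [-0.023, 1.0, 0.0, 0.001]
contact_force: [3.8, -0.3, -2.1]
opening: 0.29
finger_force: 50.0
```

Emit:
send_rows([
  {"x": 0.2,"y": 0,"z": 0,"rx": 0,"ry": 0,"rz": 0,"jaw": 1},
  {"x": 0.2,"y": 0,"z": 0,"rx": 0,"ry": 0,"rz": 0,"jaw": 1},
  {"x": 0.2,"y": 0,"z": 0,"rx": 0,"ry": 0,"rz": 0,"jaw": 1},
  {"x": 0.2,"y": 0,"z": 0,"rx": 0,"ry": 0,"rz": 0,"jaw": 1},
  {"x": 0.2,"y": 0,"z": 0,"rx": 0,"ry": 0,"rz": 0,"jaw": 1},
])

```text
clock: 8.7
tool_pos: [0.5431, -0.0128, 0.0718]
eef_rot: [-0.023, 1.0, 0.0, 0.0]
contact_force: [3.6, 0.3, -2.2]
opening: 0.285
finger_force: 50.0
```

Emit:
send_rows([
  {"x": 0.3,"y": 0,"z": 0,"rx": 0,"ry": 0,"rz": 0,"jaw": 1},
  {"x": 0.4,"y": 0,"z": 0,"rx": 0,"ry": 0,"rz": 0,"jaw": 1},
  {"x": 0.4,"y": 0,"z": 0,"rx": 0,"ry": 0,"rz": 0,"jaw": 1},
  {"x": 0.4,"y": 0,"z": 0,"rx": 0,"ry": 0,"rz": 0,"jaw": 1},
  {"x": 0.5,"y": 0,"z": 0,"rx": 0,"ry": 0,"rz": 0,"jaw": 1},
])

```text
clock: 9.2
tool_pos: [0.5227, -0.0141, 0.0718]
eef_rot: [-0.022, 1.0, -0.0, 0.0]
contact_force: [3.4, 0.1, -1.8]
opening: 0.288
finger_force: 50.0
```

Emit:
send_rows([
  {"x": 0.5,"y": 0,"z": 0,"rx": 0,"ry": 0,"rz": 0,"jaw": 1},
  {"x": 0.5,"y": 0,"z": 0,"rx": 0,"ry": 0,"rz": 0,"jaw": 1},
  {"x": 0.5,"y": 0,"z": 0,"rx": 0,"ry": 0,"rz": 0,"jaw": 1},
  {"x": 0.5,"y": 0,"z": 0,"rx": 0,"ry": 0,"rz": 0,"jaw": 1},
  {"x": 0.5,"y": 0,"z": 0,"rx": 0,"ry": 0,"rz": 0,"jaw": 1},
])

```text
clock: 9.7
tool_pos: [0.4976, -0.0152, 0.0718]
eef_rot: [-0.023, 1.0, -0.0, 0.0]
contact_force: [3.8, 0.2, -2.2]
opening: 0.288
finger_force: 50.0
```

Run:
```python
from look import *
s=st(); D=shots(5); P=pickle.load(open("d4.pkl","rb"))
# amber jar and white-rim check by colour: jar centroid before/after in side; moved pixels in rack area
for n in ("scene",):
    for d in (P,D):
        im=d[n]["img"].astype(int); g=im.min(2); m=(g>200); m[:, :340]=0; m[:,480:]=0; m[:150]=0; m[275:]=0
        k,l,stt,c=cv2.connectedComponentsWithStats(m.astype(np.uint8)); 
        print(n,[(stt[i].tolist()) for i in range(1,k) if stt[i,4]>25])
```

```text
t 9.7 pos [ 0.4976 -0.0152  0.0718] toolx [-0.999  -0.045  -0.0001] tooly [-0.045   0.999  -0.0001] F [ 3.8189  0.1505 -2.2497] open 0.288 ff 50.0
scene [[425, 163, 49, 20, 125], [411, 180, 8, 8, 31], [426, 184, 9, 6, 36], [462, 187, 7, 7, 26], [423, 189, 11, 6, 39], [408, 190, 49, 20, 135], [455, 194, 8, 11, 46], [402, 208, 54, 22, 171], [397, 215, 7, 6, 27], [391, 228, 6, 7, 29], [402, 233, 19, 15, 147], [441, 234, 12, 12, 57], [385, 236, 59, 30, 341], [439, 246, 8, 10, 47]]
scene [[425, 163, 49, 20, 123], [411, 180, 8, 8, 31], [426, 184, 9, 6, 36], [462, 187, 7, 7, 26], [423, 189, 11, 6, 39], [408, 190, 49, 20, 135], [455, 194, 8, 12, 47], [389, 202, 46, 20, 137], [423, 225, 8, 9, 35], [383, 226, 16, 13, 126], [366, 235, 53, 23, 329], [416, 237, 7, 9, 42]]
```

Emit:
send_rows([
  {"x": 0.5,"y": 0,"z": 0,"rx": 0,"ry": 0,"rz": 0,"jaw": 1},
  {"x": 0.5,"y": 0,"z": 0,"rx": 0,"ry": 0,"rz": 0,"jaw": 1},
  {"x": 0.5,"y": 0,"z": 0,"rx": 0,"ry": 0,"rz": 0,"jaw": 1},
  {"x": 0.5,"y": 0,"z": 0,"rx": 0,"ry": 0,"rz": 0,"jaw": 1},
  {"x": 0.5,"y": 0,"z": 0,"rx": 0,"ry": 0,"rz": 0,"jaw": 1},
])

```text
clock: 10.35
tool_pos: [0.4726, -0.0162, 0.0718]
eef_rot: [-0.023, 1.0, 0.0, 0.0]
contact_force: [3.2, 0.0, -3.2]
opening: 0.287
finger_force: 50.0
```

Emit:
send_rows([
  {"x": 0.5,"y": 0,"z": 0,"rx": 0,"ry": 0,"rz": 0,"jaw": 1},
  {"x": 0.4,"y": 0,"z": 0,"rx": 0,"ry": 0,"rz": 0,"jaw": 1},
  {"x": 0.4,"y": 0,"z": 0,"rx": 0,"ry": 0,"rz": 0,"jaw": 1},
  {"x": 0.3,"y": 0,"z": 0,"rx": 0,"ry": 0,"rz": 0,"jaw": 1},
  {"x": 0.2,"y": 0,"z": 0,"rx": 0,"ry": 0,"rz": 0,"jaw": 1},
])

```text
clock: 10.85
tool_pos: [0.4548, -0.017, 0.0718]
eef_rot: [-0.023, 1.0, -0.0, 0.0]
contact_force: [2.9, -0.1, -2.6]
opening: 0.291
finger_force: 50.0
```

Run:
```python
from look import *
s=st(); D=shots(6)
x,y=320,130
a=cv2.resize(D["scene"]["img"][y:y+150,x:x+130,::-1],(520,600),interpolation=cv2.INTER_CUBIC)
b=cv2.resize(D["side"]["img"][120:220,300:393,::-1],(280,300),interpolation=cv2.INTER_CUBIC)
c=cv2.resize(D["wrist"]["img"][:,:,::-1],(280,175))
cv2.imwrite("pics/o6.png",np.hstack([a,np.vstack([b,c,np.zeros((125,280,3),np.uint8)])]))
```

```text
t 10.85 pos [ 0.4548 -0.017   0.0718] toolx [-0.999  -0.0453 -0.0001] tooly [-0.0453  0.999  -0.0001] F [ 2.9419 -0.0915 -2.6148] open 0.291 ff 50.0
```

View pics/o6.png

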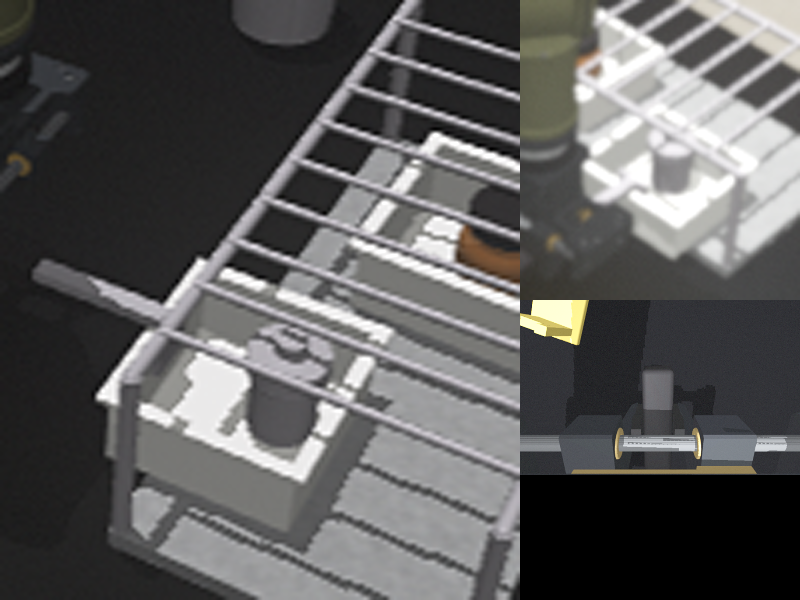

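The tray is out with the vessel upright. Its rim corners are at scene px (345,229.5) and (371,195.5) in front, and (395,250) and (418,213) at the back.

Run:
```python
from look import *
s=pickle.load(open("d6.pkl","rb"))["scene"]
c=[plane(s,p,.07)[:2] for p in [(345-.4,229.5),(371.2,195.3),(395,250),(418.3,213)]]
print(np.array(c)); m=sum(c)/4; print("centre",m,"yaw F",np.degrees(np.arctan2((c[0]-c[1])[0],-(c[0]-c[1])[1])),"R",np.degrees(np.arctan2(*(c[2]-c[0])[::-1])),"L",np.degrees(np.arctan2(*(c[3]-c[1])[::-1])))
print("board corner",plane(s,(347.5,265.5),0), "far",plane(s,(320+380/4,130+155/4),.015),plane(s,(320+380/4,130+155/4),.0))
# reproject rack-front candidates
for P in [(.625,-.12,.0),(.628,-.12,0),(.618,.30,.015),(.612,.31,0),(.608,.3,.147)]: print(P,proj(s,P),proj(pickle.load(open("d1.pkl","rb"))["side"],P))
```

```text
[[ 0.5905 -0.0827]
 [ 0.5872  0.0578]
 [ 0.7184 -0.0762]
 [ 0.7152  0.0626]]
centre [ 0.6528 -0.0096] yaw F 1.338300996142574 R 2.892411303758195 L 2.1102935716199647
board corner [ 0.6243 -0.1222  0.    ] far [0.6169 0.2874 0.015 ] [0.6111 0.306  0.    ]
(0.625, -0.12, 0.0) (np.float64(348.21296577748586), np.float64(264.99418279651076)) (np.float64(367.5108602959179), np.float64(211.135429057293))
(0.628, -0.12, 0) (np.float64(349.303462805001), np.float64(265.5297020686104)) (np.float64(368.14403374913235), np.float64(210.65268524658788))
(0.618, 0.3, 0.015) (np.float64(417.0495842985946), np.float64(166.65106551613928)) (np.float64(276.94246094769744), np.float64(146.41094502208432))
(0.612, 0.31, 0) (np.float64(415.8132856410143), np.float64(168.14657675634842)) (np.float64(274.00759161791746), np.float64(149.15959639418665))
(0.608, 0.3, 0.147) (np.float64(420.5733638353975), np.float64(128.2291138533272)) (np.float64(272.84460596462463), np.float64(116.44108834797096))
```

Emit:
send_rows([
  {"x": 0.2,"y": 0,"z": 0,"rx": 0,"ry": 0,"rz": 0,"jaw": 1},
  {"x": 0.15,"y": 0,"z": 0,"rx": 0,"ry": 0,"rz": 0,"jaw": 1},
  {"x": 0,"y": 0,"z": 0,"rx": 0,"ry": 0,"rz": 0,"jaw": 1},
  {"x": -0.3,"y": 0,"z": 0,"rx": 0,"ry": 0,"rz": 0,"jaw": 1},
  {"x": -0.5,"y": 0,"z": 0,"rx": 0,"ry": 0,"rz": 0,"jaw": 1},
])

```text
clock: 11.5
tool_pos: [0.4584, -0.0172, 0.0716]
eef_rot: [-0.023, 1.0, -0.0, -0.001]
contact_force: [-0.4, 0.8, -2.3]
opening: 0.288
finger_force: 50.0
```

Emit:
send_rows([
  {"x": 0,"y": 0,"z": 0,"rx": 0,"ry": 0,"rz": 0,"jaw": 1},
  {"x": 0,"y": 0,"z": -1,"rx": 0,"ry": 0,"rz": 0,"jaw": 1},
  {"x": 0,"y": 0,"z": -1.5,"rx": 0,"ry": 0,"rz": 0,"jaw": 1},
  {"x": 0,"y": 0,"z": -2,"rx": 0,"ry": 0,"rz": 0,"jaw": 1},
  {"x": 0,"y": 0,"z": -2.1,"rx": 0,"ry": 0,"rz": 0,"jaw": 1},
])

```text
clock: 12.0
tool_pos: [0.4586, -0.0171, 0.1381]
eef_rot: [-0.023, 1.0, -0.0, -0.001]
contact_force: [0.3, -0.2, -1.5]
opening: 0.289
finger_force: 50.0
```

Run:
```python
from look import *
s=st(); D=shots(7)
P=pickle.load(open("d6.pkl","rb"))
# tray-region bright components, before/after release
for d in (P,D):
    g=d["scene"]["img"].min(2); m=(g>200).astype(np.uint8); m[:190]=0; m[255:]=0; m[:,:335]=0; m[:,430:]=0
    k,l,t,c=cv2.connectedComponentsWithStats(m); print([t[i].tolist() for i in range(1,k) if t[i,4]>40])
```

```text
t 12.0 pos [ 0.4586 -0.0171  0.1381] toolx [-0.999  -0.0453  0.002 ] tooly [-0.0453  0.999  -0.0001] F [ 0.3434 -0.1969 -1.454 ] open 0.289 ff 50.0
[[408, 190, 22, 10, 57], [389, 202, 29, 14, 84], [345, 213, 13, 18, 47], [355, 218, 46, 32, 400]]
[[408, 190, 22, 10, 59], [389, 202, 27, 13, 78], [362, 218, 38, 32, 340]]
```

Emit:
send_rows([
  {"x": 0.8,"y": 0,"z": 0,"rx": 0,"ry": 0,"rz": 0,"jaw": 1},
  {"x": 1,"y": -1,"z": 0,"rx": 0,"ry": 0,"rz": 0,"jaw": 1},
  {"x": 0.8,"y": -2.1,"z": 0,"rx": 0,"ry": 0,"rz": 0,"jaw": 1},
  {"x": 0,"y": -3,"z": 0,"rx": 0,"ry": 0,"rz": 0,"jaw": 1},
  {"x": 0,"y": -3.5,"z": 0,"rx": 0,"ry": 0,"rz": 0,"jaw": 1},
])

```text
clock: 12.65
tool_pos: [0.4359, -0.1145, 0.1369]
eef_rot: [-0.024, 1.0, 0.0, -0.002]
contact_force: [0.6, -0.5, -1.5]
opening: 0.288
finger_force: 50.0
```

Emit:
send_rows([
  {"x": 0,"y": -3.5,"z": 0,"rx": 0,"ry": 0,"rz": 0,"jaw": 1},
  {"x": 0,"y": -3.5,"z": 0,"rx": 0,"ry": 0,"rz": 0,"jaw": 1},
  {"x": 0,"y": -3.5,"z": 0,"rx": 0,"ry": 0,"rz": 0,"jaw": 1},
  {"x": 0,"y": -3.5,"z": 0,"rx": 0,"ry": 0,"rz": 0,"jaw": 1},
  {"x": 0,"y": -3.5,"z": 0,"rx": 0,"ry": 0,"rz": 0,"jaw": 1},
])

```text
clock: 13.15
tool_pos: [0.4433, -0.2904, 0.1364]
eef_rot: [-0.023, 1.0, 0.0, -0.002]
contact_force: [1.4, 0.1, -2.7]
opening: 0.292
finger_force: 50.0
```

Emit:
send_rows([
  {"x": 0,"y": 0,"z": 0,"rx": 0,"ry": 0,"rz": 0.07,"jaw": 1},
  {"x": 0,"y": 0,"z": 0,"rx": 0,"ry": 0,"rz": 0.07,"jaw": 1},
  {"x": 0,"y": 0,"z": 0,"rx": 0,"ry": 0,"rz": 0.07,"jaw": 1},
  {"x": 0,"y": 0,"z": 0,"rx": 0,"ry": 0,"rz": 0.07,"jaw": 1},
  {"x": 0,"y": 0,"z": 0,"rx": 0,"ry": 0,"rz": 0.067,"jaw": 1},
])

```text
clock: 13.65
tool_pos: [0.4434, -0.2889, 0.1364]
eef_rot: [0.152, 0.988, -0.0, -0.002]
contact_force: [-0.1, 0.5, -2.2]
opening: 0.288
finger_force: 50.0
```

Run:
```python
from look import *
s=st(); D=shots(8)
w=D["scene"]
# tray front rim: bright pixels -> plane z=.07, foremost along rack axis
g=w["img"].min(2); ys,xs=np.nonzero(g>190)
P=np.array([plane(w,(x,y),.07)[:2] for x,y in zip(xs,ys)])
k=(P[:,0]>.55)&(P[:,0]<.63)&(abs(P[:,1]+.01)<.065); P=P[k]
for lo in np.arange(-.07,.055,.02):
    q=P[(P[:,1]>lo)&(P[:,1]<lo+.02)]; print(round(lo,2),len(q),q[:,0].min() if len(q) else None, np.sort(q[:,0])[:3])
# blade/hook check in scene: shaft-bright pixels vs expected
```

```text
t 13.65 pos [ 0.4434 -0.2889  0.1364] toolx [-0.9539  0.3     0.0036] tooly [ 0.3     0.9539 -0.0009] F [-0.1477  0.4953 -2.2386] open 0.288 ff 50.0
-0.07 48 0.5828364580177787 [0.5828 0.5832 0.5838]
-0.05 47 0.5821717608366319 [0.5822 0.5825 0.5829]
-0.03 45 0.5808029016714513 [0.5808 0.5815 0.5818]
-0.01 36 0.5800979508387051 [0.5801 0.5812 0.5815]
0.01 21 0.5793787667280228 [0.5794 0.5797 0.5804]
0.03 29 0.5786449138787984 [0.5786 0.579  0.5794]
0.05 16 0.579712278129231 [0.5797 0.5815 0.5837]
```

Emit:
send_rows([
  {"x": -0.1,"y": 0,"z": 1.5,"rx": 0,"ry": 0,"rz": 0,"jaw": 1},
  {"x": 0,"y": 0,"z": 2,"rx": 0,"ry": 0,"rz": 0,"jaw": 1},
  {"x": 0,"y": 0,"z": 1.5,"rx": 0,"ry": 0,"rz": 0,"jaw": 1},
  {"x": 0,"y": 0,"z": 1,"rx": 0,"ry": 0,"rz": 0,"jaw": 1},
  {"x": 0,"y": 0,"z": 0.5,"rx": 0,"ry": 0,"rz": 0,"jaw": 1},
])

```text
clock: 14.3
tool_pos: [0.4459, -0.2888, 0.0716]
eef_rot: [0.15, 0.989, 0.0, -0.001]
contact_force: [-0.4, -0.5, -2.1]
opening: 0.287
finger_force: 50.0
```

Emit:
send_rows([
  {"x": 0,"y": 0,"z": 0.4,"rx": 0,"ry": 0,"rz": 0,"jaw": 1},
  {"x": 0,"y": 0,"z": 0.4,"rx": 0,"ry": 0,"rz": 0,"jaw": 1},
  {"x": 0,"y": 0,"z": 0.3,"rx": 0,"ry": 0,"rz": 0,"jaw": 1},
  {"x": 0,"y": 0,"z": 0.2,"rx": 0,"ry": 0,"rz": 0,"jaw": 1},
  {"x": 0,"y": 0,"z": 0,"rx": 0,"ry": 0,"rz": 0,"jaw": 1},
])

```text
clock: 14.8
tool_pos: [0.4468, -0.2891, 0.0597]
eef_rot: [0.15, 0.989, -0.0, 0.0]
contact_force: [-0.1, 1.2, -1.5]
opening: 0.286
finger_force: 50.0
```

```bash
python3 -c "
from look import *
st()"
```

```text
t 14.8 pos [ 0.4468 -0.2891  0.0597] toolx [-0.9548  0.2972 -0.0001] tooly [ 0.2972  0.9548 -0.    ] F [-0.1275  1.1547 -1.4544] open 0.286 ff 50.0
```

Emit:
send_rows([
  {"x": 0.2,"y": 0,"z": 0,"rx": 0,"ry": 0,"rz": 0,"jaw": 1},
  {"x": 0,"y": 0,"z": 0.1,"rx": 0,"ry": 0,"rz": 0,"jaw": 1},
  {"x": 0,"y": 0,"z": 0.1,"rx": 0,"ry": 0,"rz": 0,"jaw": 1},
  {"x": 0,"y": 0,"z": 0,"rx": 0,"ry": 0,"rz": 0,"jaw": 1},
  {"x": 0,"y": 0,"z": 0,"rx": 0,"ry": 0,"rz": 0,"jaw": 2.7},
])

```text
clock: 15.3
tool_pos: [0.4451, -0.2885, 0.0579]
eef_rot: [0.15, 0.989, -0.0, 0.0]
contact_force: [-0.2, 0.4, 1.2]
opening: 0.306
finger_force: 0.0
```

Emit:
send_rows([
  {"x": 0,"y": 0,"z": 0,"rx": 0,"ry": 0,"rz": 0,"jaw": 3},
  {"x": 0,"y": 0,"z": 0,"rx": 0,"ry": 0,"rz": 0,"jaw": 4},
  {"x": 0,"y": 0,"z": 0,"rx": 0,"ry": 0,"rz": 0,"jaw": 5},
  {"x": 0,"y": 0,"z": 0,"rx": 0,"ry": 0,"rz": 0,"jaw": 6},
  {"x": 0,"y": 0,"z": 0,"rx": 0,"ry": 0,"rz": 0,"jaw": 7},
])

```text
clock: 15.8
tool_pos: [0.4449, -0.2885, 0.0577]
eef_rot: [0.15, 0.989, 0.0, 0.0]
contact_force: [-0.1, -1.3, -0.2]
opening: 0.676
finger_force: 0.0
```

Emit:
send_rows([
  {"x": 0,"y": 0,"z": -0.5,"rx": 0,"ry": 0,"rz": 0,"jaw": 7.5},
  {"x": 0,"y": 0,"z": -1.5,"rx": 0,"ry": 0,"rz": 0,"jaw": 7.5},
  {"x": 0,"y": 0,"z": -3,"rx": 0,"ry": 0,"rz": 0,"jaw": 7.5},
  {"x": 0,"y": 0,"z": -3.5,"rx": 0,"ry": 0,"rz": 0,"jaw": 7.5},
  {"x": 0,"y": 0,"z": -3.5,"rx": 0,"ry": 0,"rz": 0,"jaw": 7.5},
])

```text
clock: 16.3
tool_pos: [0.4444, -0.2882, 0.1792]
eef_rot: [0.15, 0.989, 0.0, -0.0]
contact_force: [-0.2, 0.6, -0.3]
opening: 0.846
finger_force: 0.0
```

Emit:
send_rows([
  {"x": 0,"y": 0,"z": -3.5,"rx": 0,"ry": 0,"rz": 0,"jaw": 8.8},
  {"x": 0,"y": 0,"z": -2.5,"rx": 0,"ry": 0,"rz": 0,"jaw": 8.8},
  {"x": 0,"y": 0,"z": -1.2,"rx": 0,"ry": 0,"rz": 0,"jaw": 8.8},
  {"x": 0,"y": 0,"z": 0,"rx": 0,"ry": 0,"rz": 0,"jaw": 8.8},
  {"x": 0,"y": 0,"z": 0,"rx": 0,"ry": 0,"rz": 0,"jaw": 8.8},
])

```text
clock: 16.8
tool_pos: [0.4441, -0.2884, 0.2488]
eef_rot: [0.15, 0.989, 0.0, -0.001]
contact_force: [-0.4, -0.1, 0.1]
opening: 1.001
finger_force: 0.0
```

Run:
```python
from look import *
st(); D=shots(9); A=pickle.load(open("d2.pkl","rb"))
# hook area compared before the grasp and now, same camera pose
for n,(x,y,w,h) in {"scene":(205,235,95,85),"side":(335,225,95,75)}.items():
    d=np.abs(A[n]["img"][y:y+h,x:x+w].astype(int)-D[n]["img"][y:y+h,x:x+w]).max(2)
    print(n,"changed px",int((d>50).sum()),"of",d.size)
g=cv2.cvtColor(D["wrist"]["img"],cv2.COLOR_RGB2GRAY); a=cv2.cvtColor(A["wrist"]["img"],cv2.COLOR_RGB2GRAY)
for nm,i,d in(("before",a,A),("now",g,D)):
    w=d["wrist"]; r=[]
    for row in (120,190,205):
        xs=np.nonzero(i[row,295:338]<125)[0]+295; r.append(plane(w,((xs.min()+xs.max())/2,row),.076)[:2])
    col=np.nonzero(i[80:235,314]<125)[0]+80
    q=lambda r:plane(w,(314,r),.076)[:2]; print(nm,*r,"ends",q(col.min()),q(col.max()))
```

```text
t 16.8 pos [ 0.4441 -0.2884  0.2488] toolx [-0.9548  0.2973  0.0016] tooly [ 0.2973  0.9548 -0.    ] F [-0.4239 -0.0701  0.1055] open 1.001 ff 0.0
scene changed px 58 of 8075
side changed px 13 of 7125
before [ 0.4071 -0.2778] [ 0.4668 -0.2964] [ 0.4805 -0.3009] ends [ 0.3948 -0.2751] [ 0.4893 -0.3024]
now [ 0.4006 -0.2751] [ 0.4601 -0.2937] [ 0.4738 -0.2979] ends [ 0.3695 -0.2659] [ 0.4886 -0.303 ]
```

```bash
python3 -c "
from plant import *
print(finish_job())"
```

```text
the job is handed in; nothing more can be done
None
```

I drew the vessel tray out until its rim stands about 4 cm (measured 41 mm) past the board edge, with the vessel upright when last viewed near the end of the pull. The hook is back in its rest and released, and I handed the job in at 17 s; no verdict came back.

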